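# Eject the calibration cassette and trap it

### The job

Press down the eject key of the colour reader's calibration dock with one finger, and with the other finger standing in the slide stop the cassette that springs out before it runs off the open end of the deck. Do not grip or lift the cassette, and leave everything else on the bench alone. Finish while holding: one finger still keeping the key down, the other still blocking the sprung-out cassette on the deck.

Things in the scene. Friction and masses are not known exactly. Their poses are not given: they have to be found in the camera images.
- dock: calibration dock fixed to the bench: white plinth 255 x 113 mm (x -110 to +145, y -45 to +68), deck top 30 mm above the bench. Origin: at bench height on the slide's centre line, 1 mm behind the gate's rear face. +z up, -x out along the slide (the way the cassette shoots), +y to the eject key's side. The cassette's bay lies behind the gate, x 5 to 78, its walls' tops 52 mm above the bench
- slide_mid (a point): point on the deck (height 30 mm) in the middle of the slide's open part, dock x = -42, y = 0, level with the key. Two rails 40 mm apart inside, tops 34 mm above the bench, guide the slide from x = 0 to -108; in front of the gate nothing but the key stands above the rails
- head_top (a point): top of the grey reading head over the rear of the bay, dock x +51 to +85, 82 mm above the bench; the housing behind it is 85 mm high
- deck_end (a point): middle of the open front edge of the deck, dock x = -110, y = 0, height 30 mm; past it the cassette drops to the bench
- eject_key (a joint): travel of the eject key, m: 0 up, 0.012 fully down. A spring lifts it with 3 N at the top, 6 N fully down; it does not latch. The gate, a steel bar across the slide at dock x -1 to -5 mm, moves with the key: its top is 8 mm above the deck at 0 and level with the deck at 0.008, where the cassette comes free
- key_top (a point): middle of the top face of the eject key, a rectangular steel key 36 mm (dock x) by 32 mm (dock y) beside the slide at dock x = -42, y = +46 mm. Top 50 mm above the bench when up, 38 mm when fully down: that is 8 mm above the deck and 4 mm above the rails, so the other fingertip at the same height stands in the slide clear of the deck
- cassette: loose black plastic block 60 (x) x 36 (y) x 20 mm (z) with a white tile on top, about 0.13 kg, very slippery. Origin under its centre, axes as the dock's. Starts at dock x = +31, y = 0, z = +30 mm, its front face behind the gate. A spring pusher behind it presses with 3.6 N, follows for 60 mm (1.2 N there); freed, it shoots out at up to 1 m/s and is off the deck in half a second
- pot_a: white screw-lid sample pot, 44 mm across, 45 mm high, standing near the front end of the dock; origin under its centre; not to be disturbed
- pot_b: white screw-lid sample pot, same as pot_a, standing on the key side of the dock; origin under its centre; not to be disturbed
- tin: small steel tin, 74 mm across, 75 mm high, on the side of the dock away from the key; origin under its centre; not to be disturbed
- spatula: mixing spatula, 170 mm long, lying flat on the bench on the key side of the dock; not to be disturbed
- cup: paper mixing cup, 72 mm across, 85 mm high, at the right side of the bench; not to be disturbed
- spray: aluminium spray bottle, 64 mm across, 160 mm high, at the left side of the bench; not to be disturbed
- filters: cardboard carton 90 x 70 x 40 mm at the right side of the bench; not to be disturbed
Mind the look-alikes: they are no part of the job. Several things have the shape of the cassette; the one meant has the colours described above.

How it is judged:
By the outcome, as a careful person would: the job done as asked, in the order asked, and still so for the second after the job is handed in, while the arm keeps its last pose, push and grip.
It also fails if it takes over 32 s, if anything falls off the work surface, if the arm or the gripper's body presses on something with over 40 N, if the wrist force passes 120 N, or if a joint passes its speed limit or range.

### The arm

A 6-joint arm with a two-finger parallel gripper is mounted at the origin on the work surface. World frame = base frame: x ahead of the robot, y to its left, z up, the work surface at z = 0. Lengths are in m, angles in rad, forces in N, time in s.
With the tool pointing down it reaches from about 0.4 to 0.825 m from the base axis. Payload 7 kg.
Tool frame: the origin (TCP) lies midway between the tips of the shut fingers; the grasp point (between the pads) lies 19 mm behind it; z points along the fingers, y is the line along which they close (so a half turn about z gives the same grasp; the last joint's range is limited). The gripper opens to 88 mm and grips with 3 to 60 N. Pads are 19 mm wide; open, the fingers measure 130 mm over their backs; the gripper's body (78 mm by 193 mm) begins 47 mm behind the grasp point.
Start: joints at [1.544, 0.359, 0.012, 0, -1.224, -0.288], TCP at [0.209, 0.642, 0.227] pointing down, gripper open.
Joint ranges: [-3.07, 3.07], [-1.43, 2.12], [-1.02, 1.25], [-3.03, 1.67], [-3.05, -0], [-3.03, 3.03]. Speed limits (rad/s): [2.39, 2.39, 3.01, 3.14, 3.14, 3.14].

### API

Orientations are given as [roll, pitch, yaw] about the fixed x, y, z axes, in that order (R = Rz(yaw) Ry(pitch) Rx(roll)).
In Python, from station import telemetry, eyes, ticket, recognise, trace gives the robot as it stands. The module is installed in compiled form; this text tells all that it offers.
- The arm moves only by the tool servo_tool, never from a script. Its argument "series" is a list that holds one entry, the list of rows, each a list of 4 numbers: the shift along the tool's x, y, z in mm, then the turn about the tool's z in rad. In form: [[[x, y, z, roll], ...]]. A call has exactly 10 rows; each row shifts and turns the commanded pose from where the row before left it, along the tool's axes as they then stand; what a row does not reach is not made up. A row lasts 1/12 s, in which the tool goes at most 41.7 mm and 7.16 degrees, less where a joint would pass 70% of its speed; a pose out of reach is approached as far as the arm can. A call is refused whole if a number of a shift passes 41.7 or a number of a turn 0.125, either way. A call with a gripper value outside its range is refused whole. "claw" is the gripper's target within -1 to 1 (shut at 1, half-way at 0, fully open at -1), set as the call begins (left out, the last holds). The fingers move at their own pace and stop on an object; "grip_force" is the grip in N (left out, the last holds). Time passes only in rows, so rows that do not move let the fingers close, or fill a call up. It gives the time, the measured TCP pose, the force, the opening and the grip force at its end, in the units of the state.
- telemetry.get_state(): the state, without advancing time (a new reading comes with each control period).
- eyes.grab_frame(name): name is "scene" or "top" or "wrist"; returns the picture (400x640x3 uint8, red, green, blue); there is no depth.
- eyes.calibration(name): a dict with "mtx" (3x3 intrinsics, pixels), "rvec" (rotation vector, rad) and "tvec" (3), from world to camera coordinates, as OpenCV has them. Camera axes: x right, y down, z forward; pixel columns grow to the right and rows downward; lengths in m; the calibration is good to about 2 mm. A picture is of the moment at which its call begins: read the wrist's pose just before it. calibration takes no time and is no camera call; for the wrist camera it gives the pose at the moment of the call.
- ticket.job_done(): hands the job in; it is judged then, once.
Trained networks look in the newest picture that a camera, given by its name, has taken for a name from the list of things; names that differ only in an ending like _2 or _b are one class to them, and where a whole thing is asked for, a point or a joint stands for the part that bears it (a point fixed in the world has none). Each returns a list of dicts, best first, with "conf" (0 to 1); they miss things now and then, are a little off and sometimes report something else, mostly with a low value. They report only what shows in the picture. A call takes as long as a camera call. They do not tell look-alikes from the thing itself.
- recognise(camera, name): "position" ([x, y, z] in m, in world coordinates, good to about 4 mm: the middle of the surface that is visible of it).
- trace(camera, name): "mask" (400x640 bool, what is visible of it).
The state is a dict: "t": time; "q": joint angles; "qd": joint speeds; "joint_efforts": joint torques, N m; "eef_pos": TCP position; "ee_rot": TCP orientation; "force": force on the tool from outside, world axes, zero at the start; "moment": the same for the moment, N m; "width": finger opening in m; "gripper_force": force on a finger pad.
Only numpy, scipy, OpenCV 4.12 (cv2) and the standard library are available. Lean on these libraries where they do the work, as an engineer would, in place of code of your own. Each camera call takes 0.05 s, during which the arm holds its last target. There are 200 camera calls.

## Working session

There is one attempt and no reset: what is moved stays moved. The work goes in short steps, Python scripts to look and compute and a tool call to move; the robot and the scene stay as the last step left them, time stands still between calls to the robot, and variables do not carry over. Pictures are saved under pics/ and viewed, at most 10 in all, crops included, and the job is handed in when it is done.

Besides the shell and the picture viewer there is one more tool, called after ">>>" by a JSON object that holds its "method" and its "body", one argument or row to a line. servo_tool: Moves the arm, as the interface text tells. Its arguments: {"type":"object","properties":{"series":{"type":"array"},"claw":{"type":"number"},"grip_force":{"type":"number"}},"required":["series"]}

```bash
mkdir -p pics
python3 - <<'E'
from station import telemetry, eyes, recognise
import cv2
for c in ("scene","top"):
    im=eyes.grab_frame(c); cv2.imwrite(f"pics/{c}0.png",im[:,:,::-1])
    for n in ("dock","cassette","key_top","slide_mid","deck_end","head_top","pot_a"):
        print(c,n,[(round(d["conf"],2),d["position"]) for d in recognise(c,n)][:4])
s=telemetry.get_state(); print(s["t"],s["eef_pos"],s["ee_rot"],s["width"])
E
```

```text
scene dock [(0.75, [0.6393, -0.048, 0.0413])]
scene cassette [(0.81, [0.6125, -0.2566, 0.0245]), (0.81, [0.76, -0.1989, 0.0168]), (0.51, [0.5644, -0.0254, 0.0513]), (0.46, [0.7303, 0.1703, 0.0216])]
scene key_top []
scene slide_mid [(0.71, [0.6381, -0.0488, 0.0404])]
scene deck_end [(0.97, [0.6378, -0.0445, 0.0391])]
scene head_top [(0.75, [0.6406, -0.0492, 0.0397])]
scene pot_a [(0.58, [0.64, -0.0454, 0.0438]), (0.54, [0.3991, -0.0398, 0.0391])]
top dock [(0.95, [0.5773, -0.0111, 0.0318])]
top cassette [(0.81, [0.7242, 0.1757, 0.022]), (0.72, [0.7584, -0.187, 0.0194]), (0.66, [0.5788, -0.026, 0.0501]), (0.55, [0.6025, -0.249, 0.0217])]
top key_top [(0.59, [0.5476, 0.0335, 0.0498]), (0.38, [0.5314, -0.145, 0.0734])]
top slide_mid [(0.59, [0.5809, -0.0185, 0.0346]), (0.53, [0.3774, -0.5198, 0.0353])]
top deck_end [(0.57, [0.5799, -0.0117, 0.0316])]
top head_top [(0.85, [0.5789, -0.0188, 0.0285])]
top pot_a [(0.71, [0.39, -0.0386, 0.0418]), (0.59, [0.6651, 0.071, 0.0447])]
0.8 [0.2089971  0.64180898 0.22657975] [-3.14156052e+00  2.43554857e-05 -3.14812851e-01] 0.08757324208355735
```

View pics/top0.png

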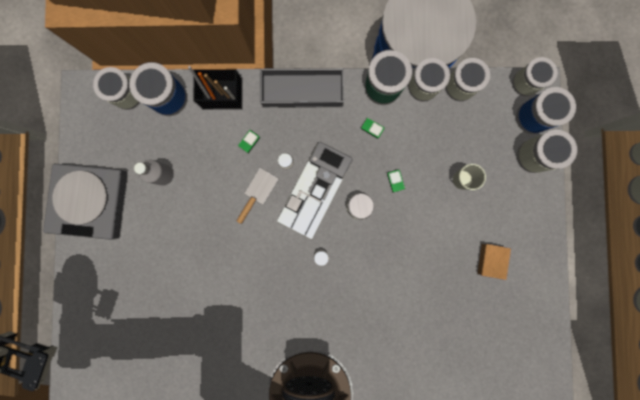

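View pics/scene0.png

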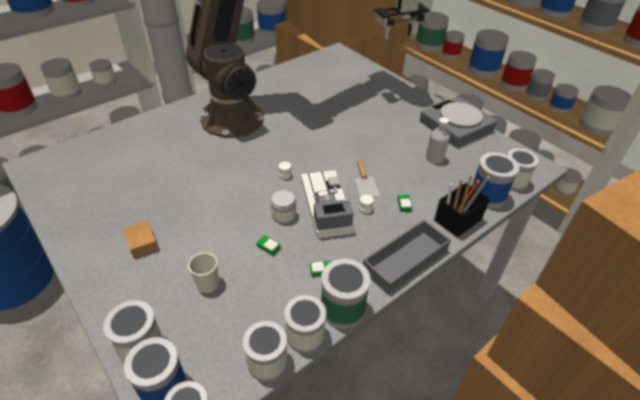

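The top view shows the white dock at about (312,190), with its front end toward the robot at (296,225) and the key on the left. Cassette candidates are the green blocks at (249,141), (372,128) and (396,180), which are look-alikes, and the black block with the white tile in the dock at about (318,190), which is the one I want. I'll check it in a close crop.

```bash
cat > h.py <<'E'
import numpy as np, cv2
from station import telemetry, eyes, recognise, trace
def ray(cal,px,z):
    R,_=cv2.Rodrigues(np.array(cal["rvec"],float)); t=np.array(cal["tvec"],float).ravel()
    d=R.T@np.linalg.inv(np.array(cal["mtx"]))@np.array([px[0],px[1],1.]); c=-R.T@t
    return c+d*(z-c[2])/d[2]
def proj(cal,P):
    return cv2.projectPoints(np.array(P,float).reshape(-1,3),np.array(cal["rvec"],float),np.array(cal["tvec"],float),np.array(cal["mtx"],float),None)[0].reshape(-1,2)
E
python3 - <<'E'
from h import *
im=cv2.imread("pics/top0.png")
cv2.imwrite("pics/crop0.png",cv2.resize(im[135:245,230:380],None,fx=5,fy=5,interpolation=cv2.INTER_CUBIC))
c=eyes.calibration("top")
for p in [(322,142),(352,158),(311,238),(279,223)]: print(ray(c,p,0.03))
w=eyes.calibration("wrist"); R,_=cv2.Rodrigues(np.array(w["rvec"])); print(R,-R.T@np.array(w["tvec"]).ravel(),w["mtx"])
E
```

```text
[ 0.71771658 -0.03978867  0.03      ]
[ 0.67062283 -0.12613161  0.03      ]
[ 0.44134744 -0.00714756  0.03      ]
[0.48438241 0.08428017 0.03      ]
[[-3.09863465e-01 -9.50781033e-01  2.45762182e-04]
 [-9.21558610e-01  3.00403329e-01  2.45942206e-01]
 [-2.33911012e-01  7.59820199e-02 -9.69284463e-01]] [0.27114661 0.6218431  0.38515149] [[289.0475584    0.         321.02556057]
 [  0.         289.0475584  197.0425418 ]
 [  0.           0.           1.        ]]
```

View pics/crop0.png

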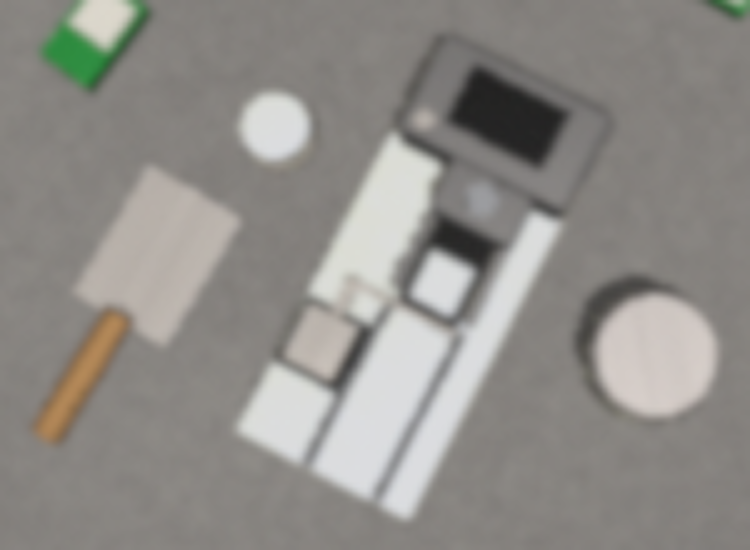

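The crop shows the black block with the white tile at about (443,283), behind the gate. The key is at (322,342) and the front corners are at (237,432) and (410,520). Next I fit the dock pose and the approach to it.

```bash
cat >> h.py <<'E'
from scipy.optimize import least_squares
def fit(cal,px,D,x0=(0.55,0.0,-0.46)):
    D=np.array(D,float)/1000; px=np.array(px,float)
    def W(x,D=D):
        c,s=np.cos(x[2]),np.sin(x[2]); return D@np.array([[c,s,0],[-s,c,0],[0,0,1]])+[x[0],x[1],0]
    r=least_squares(lambda x:(proj(cal,W(x))-px).ravel(),x0,loss="soft_l1")
    return r.x,np.round((proj(cal,W(r.x))-px),1),W
E
python3 - <<'E'
from h import *
c=eyes.calibration("top")
cp=np.array([(237,432),(410,520),(312,305),(365,330),(328,383),(280,357),(322,342)])
px=(cp+.5)/5-.5+[230,135]
x,e,W=fit(c,px,[(-110,68,30),(-110,-45,30),(-24,62,50),(-24,30,50),(-60,30,50),(-60,62,50),(-42,46,50)])
print(x,e.tolist())
print("mid",W(x,np.array([[-.042,.023,.05]])), "cassette",W(x,np.array([[.031,0,.05]])))
E
```

```text
[ 0.5562208  -0.0200846  -0.48101924] [[-0.4, -0.0], [0.1, 0.6], [-0.1, -0.7], [-0.7, -0.5], [0.8, 0.2], [0.4, 0.2], [-0.0, 0.1]]
mid [[0.52962851 0.01973813 0.05      ]] cassette [[ 0.58370304 -0.03442777  0.05      ]]
```

>>> {"method": "servo_tool", "body": {
  "series": [
    [[25, 24.6, 0, 0], [25, 24.6, 0, 0], [25, 24.6, 0, 0], [25, 24.6, 0, 0], [25, 24.6, 0, 0], [25, 24.6, 0, 0], [25, 24.6, 0, 0], [25, 24.6, 0, 0], [25, 24.6, 0, 0], [25, 24.6, 0, 0]]
  ],
  "claw": 0.4
}}

```text
t: 1.63
eef_pos: [0.371, 0.3289, 0.2269]
ee_rot: [-3.141, -0.0, -0.314]
force: [1.1, 0.4, 1.0]
width: 0.0284
gripper_force: 0.0
```

>>> {"method": "servo_tool", "body": {
  "series": [
    [[25, 24.6, 0, 0], [25, 24.6, 0, 0], [25, 24.6, 0, 0], [25, 24.6, 0, 0], [25, 24.6, 0, 0], [25, 24.6, 0, 0], [25, 24.6, 0, 0], [25, 24.6, 0, 0], [25, 24.6, 0, 0], [25, 24.6, 0, 0]]
  ]
}}

```text
t: 2.47
eef_pos: [0.5327, 0.0175, 0.2269]
ee_rot: [-3.141, -0.001, -0.315]
force: [0.4, 1.6, 0.0]
width: 0.026
gripper_force: 0.0
```

>>> {"method": "servo_tool", "body": {
  "series": [
    [[0, 0, 0, 0.083], [0, 0, 0, 0.083], [0, 0, 15, 0], [0, 0, 15, 0], [0, 0, 15, 0], [0, 0, 15, 0], [0, 0, 0, 0], [0, 0, 0, 0], [0, 0, 0, 0], [0, 0, 0, 0]]
  ]
}}

```text
t: 3.3
eef_pos: [0.5328, 0.0194, 0.1677]
ee_rot: [-3.14, -0.001, -0.481]
force: [0.2, -0.4, -0.3]
width: 0.0261
gripper_force: 0.0
```

Run:
```python
from h import *
im=eyes.grab_frame("wrist"); w=eyes.calibration("wrist"); cv2.imwrite("pics/w1.png",im[:,:,::-1])
s=telemetry.get_state(); print(s["t"],s["eef_pos"],s["ee_rot"],s["width"],s["force"])
x=np.array([0.5562,-0.0201,-0.481])
for n in("cassette","key_top"): print(n,[(round(d["conf"],2),d["position"]) for d in recognise("wrist",n)][:3])
D=[(-110,68,30),(-110,-45,30),(-24,62,50),(-24,30,50),(-60,30,50),(-60,62,50),(-42,46,50),(-1,20,38)]
print(fit(w,np.zeros((8,2)),D)[2] and proj(w,fit(w,np.zeros((8,2)),D)[2](x)).round())
```

```text
3.35 [0.53276245 0.01938868 0.16769939] [-3.14030737e+00 -1.36512773e-03 -4.80594081e-01] 0.026352404357402888 [0.51922759 0.16246323 0.46742789]
cassette [(0.86, [0.724, 0.1725, 0.0187]), (0.85, [0.5854, -0.0339, 0.0485]), (0.8, [0.5821, -0.2398, 0.0159])]
key_top [(0.93, [0.549, 0.0346, 0.0492])]
[[282. 251.]
 [384. 251.]
 [282. 177.]
 [315. 177.]
 [315. 213.]
 [283. 213.]
 [299. 195.]
 [326. 152.]]
```

View pics/w1.png

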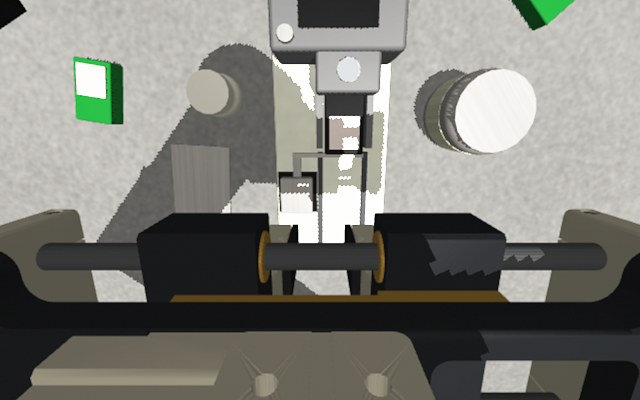

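The wrist view shows the key at about (298,193), the gate at (335,153), the cassette tile at (345,133), and the fingers at (288,260) and (355,260). This fits the model; I'll check it with an overlay crop.

Run:
```python
from h import *
im=cv2.imread("pics/w1.png"); w=eyes.calibration("wrist"); 
x=np.array([0.5562,-0.0201,-0.481]); W=fit(w,np.zeros((1,2)),[(0,0,0)])[2]
x0,y0,f=230,90,4
o=cv2.resize(im[y0:270,x0:420],None,fx=f,fy=f,interpolation=cv2.INTER_CUBIC)
def poly(D,c):
    p=(proj(w,W(x,np.array(D,float)/1000))-[x0,y0]+.5)*f-.5
    cv2.polylines(o,[p.round().astype(int)],True,c,1)
poly([(-24,62,50),(-24,30,50),(-60,30,50),(-60,62,50)],(0,0,255))
poly([(-110,68,30),(145,68,30),(145,-45,30),(-110,-45,30)],(255,0,0))
poly([(-1,-20,38),(-1,20,38),(-5,20,38),(-5,-20,38)],(0,200,0))
poly([(1,-18,50),(1,18,50),(61,18,50),(61,-18,50)],(0,200,255))
cv2.imwrite("pics/w1c.png",o)
```

```text
(no output)
```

View pics/w1c.png

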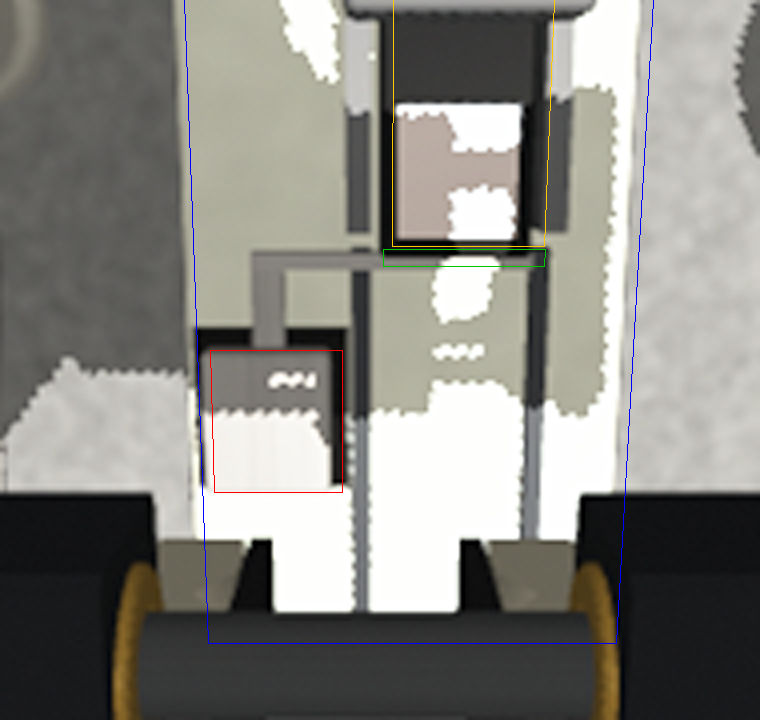

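The overlay agrees along x. In y the dock really sits about 2.5 mm further toward the key side, which I allow for. The TCP is now at dock (-39, +22). I'll descend to just above the key with the opening set to about 32 mm.

>>> {"method": "servo_tool", "body": {
  "series": [
    [[-3, 0, 0, 0], [0, 0, 13, 0], [0, 0, 13, 0], [0, 0, 13, 0], [0, 0, 13, 0], [0, 0, 13, 0], [0, 0, 13, 0], [0, 0, 13, 0], [0, 0, 12, 0], [0, 0, 0, 0]]
  ],
  "claw": 0.27
}}

```text
t: 4.28
eef_pos: [0.5279, 0.0202, 0.0616]
ee_rot: [3.139, 0.002, -0.481]
force: [-0.3, -0.4, 0.1]
width: 0.0325
gripper_force: 0.0
```

Run:
```python
from h import *
im=eyes.grab_frame("wrist"); cv2.imwrite("pics/w2.png",cv2.resize(im[:,:,::-1][60:300,200:460],None,fx=2.5,fy=2.5))
s=telemetry.get_state(); print(s["t"],s["eef_pos"],s["ee_rot"],s["width"],s["force"])
```

```text
4.3333 [0.52859583 0.02035737 0.06283079] [ 3.13987020e+00  1.50504790e-03 -4.80853403e-01] 0.031708327814411574 [ 0.0160093  -0.41233174  0.17228611]
```

View pics/w2.png

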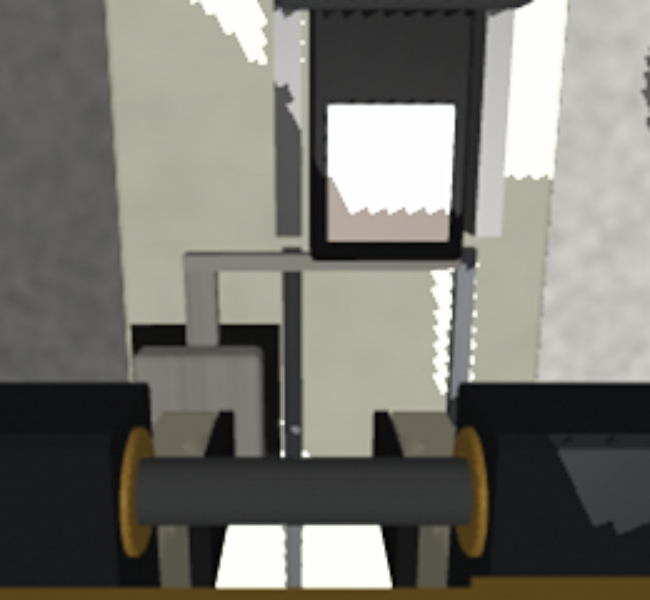

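The left finger is over the key and the right finger is between the rails. Now I'll press, first to just above the release point.

>>> {"method": "servo_tool", "body": {
  "series": [
    [[0, 0, 2, 0], [0, 0, 2, 0], [0, 0, 2, 0], [0, 0, 2, 0], [0, 0, 2, 0], [0, 0, 2, 0], [0, 0, 2, 0], [0, 0, 2, 0], [0, 0, 1, 0], [0, 0, 0, 0]]
  ]
}}

```text
t: 5.17
eef_pos: [0.5295, 0.0206, 0.0465]
ee_rot: [3.142, -0.0, -0.481]
force: [-0.8, 0.2, 2.6]
width: 0.0318
gripper_force: 1.5
```

>>> {"method": "servo_tool", "body": {
  "series": [
    [[0, 0, 1.5, 0], [0, 0, 1.5, 0], [0, 0, 1.5, 0], [0, 0, 1.5, 0], [0, 0, 1, 0], [0, 0, 0.5, 0], [0, 0, 0, 0], [0, 0, 0, 0], [0, 0, 0, 0], [0, 0, 0, 0]]
  ]
}}

```text
t: 6.0
eef_pos: [0.5293, 0.0206, 0.039]
ee_rot: [3.142, 0.0, -0.481]
force: [-2.8, 2.3, 4.7]
width: 0.0321
gripper_force: 3.9
```

Run:
```python
from h import *
im=eyes.grab_frame("wrist"); cv2.imwrite("pics/w3.png",cv2.resize(im[:,:,::-1][60:300,200:460],None,fx=2.5,fy=2.5))
s=telemetry.get_state(); print(s["t"],s["eef_pos"],s["ee_rot"],s["width"],s["force"],s["moment"])
```

```text
6.05 [0.52933535 0.02059102 0.03900592] [ 3.14155843e+00  1.59316609e-04 -4.80898333e-01] 0.032230729015228624 [-3.1532672   1.81255332  4.60144986] [ 0.73705406  0.84519139 -0.03878443]
```

View pics/w3.png

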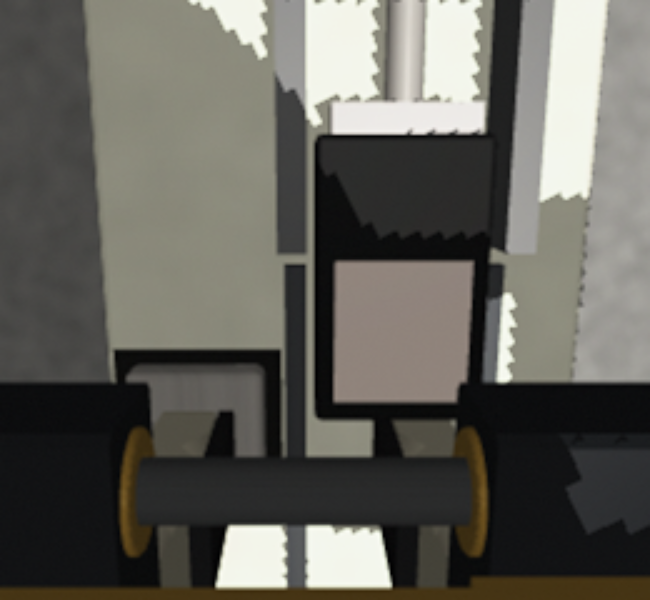

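The cassette has sprung out and rests against the right fingertip at about (410,415). The left finger holds the key about 11 mm down, and everything is steady, so I'm handing in.

```bash
python3 -c "
from station import ticket; print(ticket.job_done())"
```

```text
the job is handed in; nothing more can be done
None
```

The job is handed in: one finger holds the eject key about 11 mm down, and the other blocks the sprung-out cassette on the deck, without gripping it; the hand-in call returned no verdict.

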